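# Fetch a brass blank from the roll-top store

## Robot

A 7-joint arm with a two-finger parallel gripper is mounted at the origin on a cart in front of the work surface, level with it; the furniture and walls round the work are solid. World frame = base frame: x ahead of the robot, y to its left, z up, the work surface at z = 0. Lengths are in m, angles in rad, forces in N, time in s.
With the tool pointing down it reaches from about 0.425 to 0.925 m from the base axis. Payload 6.8 kg.
Tool frame: the origin (TCP) lies on the centre line of the jaws, within the pads' length; the fingertips stand 8 mm ahead of it and the grasp point (between the pads) lies 11 mm behind it (bot.tips_ahead is the distance from the TCP to the fingertips, in m); z points along the fingers, y is the line along which they close (so a half turn about z gives the same grasp; the last joint's range is limited). The gripper opens to 85 mm and grips with 20 to 120 N. Pads are 22 mm wide; open, the fingers measure 114 mm over their backs; the gripper's body (76 mm by 85 mm) begins 54 mm behind the grasp point. The pads swing forward as they close: fully open they stand 13 mm farther back than shut.
Start: joints at [1.057, 0.477, 0.022, 1.555, -0.011, 1.109, -0.083], TCP at [0.266, -0.62, 0.239] pointing down, gripper open.
Joint ranges: [-2.96, 2.96], [-0.34, 2.1], [-1.41, 1.46], [0.24, 2.44], [-1.37, 4.51], [0.17, 1.92], [-2.96, 2.96]. Speed limits (rad/s): [2.39, 2.39, 3.14, 3.14, 3.14, 3.14, 3.14].

## Interface

Orientations are given as a unit quaternion [w, x, y, z].
In Python, from station import bot gives the robot as it stands.
- The arm moves only by the tool send_rows, never from a script. Its argument "deltas" is text: rows parted by semicolons, each of 4 numbers parted by spaces: the shift along the tool's x, y, z in m, then the turn about the tool's z in degrees. In form: x y z spin; .... A call has 1 to 5 rows; each row is the pose to reach, as a shift and turn from the pose commanded when the call began, along the tool's axes at that moment; what a row does not reach only later rows make up. A row lasts 1/10 s, in which the tool goes at most 50 mm and 8.59 degrees, less where a joint would pass 70% of its speed; a pose out of reach is approached as far as the arm can. A call with a gripper value outside its range is refused whole. "claw" is the opening, from 0 (shut) to 1 (fully open), set as the call begins (left out, the last holds). The fingers move at their own pace and stop on an object; "force" is the grip in N (left out, the last holds). Time passes only in rows, so rows that repeat a pose let the fingers close. It gives the time, the measured TCP pose, the force, the opening and the grip force at its end, in the units of the state.
- bot.get_obs(): the state, without advancing time (a new reading comes with each control period).
- bot.read_camera(name): name is "side" or "top"; returns a dict with "img" (420x560x3 uint8, red, green, blue), "depth" (420x560 float32, m along the optical axis (not along the pixel's ray), 0 where there is no reading), "fx", "fy", "cx", "cy" (pixels), "camera_from_world" (4x4, takes a point from world to camera coordinates). Camera axes: x right, y up, looking along -z (the intrinsics and any distortion apply to the point x, -y, -z); pixel columns grow to the right and rows downward; lengths in m; the calibration is good to about 2 mm. A picture is of the moment at which its call begins.
- bot.hand_in(): hands the job in; it is judged then, once.
Trained networks look in a picture, given as the dict that the camera call returned (one of the last four; its "shot" number tells which), for a name from the list of things; names that differ only in an ending like _2 or _b are one class to them, and where a whole thing is asked for, a point or a joint stands for the part that bears it (a point fixed in the world has none). Each returns a list of dicts, best first, with "confidence" (0 to 1); they miss things now and then, are a little off and sometimes report something else, mostly with a low value. They report only what shows in the picture. A call takes as long as a camera call. They do not tell look-alikes from the thing itself.
- bot.masks_of(picture, query): "mask" (420x560 bool, what is visible of it).
- bot.landmark_of(picture, query): "xyz" ([x, y, z] in m, in world coordinates, good to about 4 mm: a listed point, or the origin of a listed thing).
The state is a dict: "t": time; "q": joint angles; "joint_vel": joint speeds; "joint_torque": joint torques, N m; "eef_pos": TCP position; "tool_rot": TCP orientation; "contact_force": force on the tool from outside, world axes, zero at the start; "torque": the same for the moment, N m; "gripper_width": opening from 0.0 (shut) to 1.0 (fully open); "grasp_force": force on a finger pad.
Only numpy, scipy, OpenCV 4.12 (cv2) and the standard library are available. Lean on these libraries where they do the work, as an engineer would, in place of code of your own. Each camera call takes 0.05 s, during which the arm holds its last target. There are 200 camera calls.

## Task

Roll the tambour door of the little roll-top store all the way up, slide the lowest brass blank out from under the stack so that the others drop down behind it, and set it down gently, flat on the middle of the almost square steel bench block. Then roll the door fully shut again. Leave the other blanks in their magazine and do not shift the bench block, the narrower steel block or the bangle.

Things in the scene. Friction and masses are not known exactly. Their poses are not given: they have to be found in the camera images.
- cabinet: Small roll-top store of plain wood, fixed on the bench: 264 wide (y) x 234 deep (x) x 145 mm high. Origin: centre of its underside; x points from front to back (the front faces -x), z up. Dark cheeks, 240 mm apart inside. Flat roof, top at z 145, front edge at x 12. The front is a quarter-round tambour door of ten pale slats. Inside floor at z 30, out to the front at x -117.
- track_axis (a point): Centre of the door's curved track, at (-2, 0, 30) mm in the cabinet's frame. The door runs on an arc of 105 mm radius about the line through here along the cabinet's y, over the top and down inside the back; its pull goes round this line in a circle, from the front upward and back.
- tambour (a joint): How far the tambour door is rolled up, rad about track_axis: 0 = fully shut, 1.40 = fully open, its stop. Angle of the pull above the horizontal, seen from track_axis: joint value + 0.086. It stays where it is left; moving it takes about 1 to 4 N at the pull.
- tambour_pull (a point): Grip point on the door's pull, 133 mm from track_axis, midway across the door. The pull is a brass fin standing radially out of the lowest slat: 12 mm thick across the door (y), 22 mm wide along its travel; it reaches 15 mm beyond this point and 24 mm back to the slat. Pinch its two flat sides (a finger on either side in y), from above or tilted.
- magazine_slot (a point): Middle of the slot's sill, at (-68, 0, 40) mm in the cabinet's frame, of the open-topped sheet-steel magazine behind the door. Slot 12 mm high under a gate strip 26 wide, whose front face is here and top at z 94. Side walls: outer faces at y +-24.5, from x -51 back. Only the lowest blank can leave, sliding straight out to the cabinet's -x; the others then drop by themselves.
- bench_block: Steel bench block, dark, almost square, grooved round the sides: 108 (x) x 92 (y) x 26 mm high, 0.95 kg, loose on the bench. Origin: centre of its underside; top at z 26.
- straight_edge_block: Bystander: black steel block with one bright strip, 111 x 60 x 22 mm, narrower than the bench block; the two may have changed places. Origin: centre of its underside. Leave it where it is.
- blank0: Lowest brass blank, 70 (x) x 40 (y) x 8 mm, about 0.19 kg; origin: centre of its underside. It stands out of the slot by 20 to 24 mm to the cabinet's -x, underside 10 mm above the cabinet's floor; the stack rests on it. Pinch its long edges, 40 mm apart, from above on the part that stands out. Sliding it out takes about 5 to 10 N.
- blank1: The second blank from below, the same 70 x 40 x 8 mm; origin: centre of its underside. It lies in the magazine, underside at z 48 mm in the cabinet's frame, and drops by 8 mm when the lowest has been drawn. It stays in the magazine.
- blank2: The third blank from below, the same 70 x 40 x 8 mm; origin: centre of its underside. It lies in the magazine, underside at z 56 mm in the cabinet's frame, and drops by 8 mm when the lowest has been drawn. It stays in the magazine.
- blank3: The topmost blank from below, the same 70 x 40 x 8 mm; origin: centre of its underside. It lies in the magazine, underside at z 64 mm in the cabinet's frame, and drops by 8 mm when the lowest has been drawn. It stays in the magazine.
- brass_bangle: Bystander: open brass bangle, 57 x 63 x 12 mm, lying on the bench; origin: centre of its underside. Leave it where it is.
Things that resemble listed ones, but are neither listed nor needed, are in the scene too. Several things have the shape of the bench_block; the one meant has the colours described above.

How it is judged:
By the outcome, as a careful person would: the job done as asked, in the order asked, and still so for the second after the job is handed in, with the robot touching nothing.
It also fails if it takes over 67 s, if anything falls off the work surface, if the arm or the gripper's body presses on something with over 40 N, if the wrist force passes 120 N, or if a joint passes its speed limit or range.

## Working session

There is one attempt and no reset: what is moved stays moved. The work goes in short steps, Python scripts to look and compute and a tool call to move; the robot and the scene stay as the last step left them, time stands still between calls to the robot, and variables do not carry over. Pictures are saved under pics/ and viewed, at most 10 in all, crops included, and the job is handed in when it is done.

Besides the shell and the picture viewer there is one more tool, called after "Request:" by a JSON object that holds its "name" and its "arguments", one argument or row to a line. send_rows: Moves the arm, as the interface text tells. Its arguments: {"type":"object","properties":{"deltas":{"type":"string"},"claw":{"type":"number"},"force":{"type":"number"}},"required":["deltas"]}

```bash
mkdir -p pics; python3 - <<'E'
from station import bot
import cv2,numpy as np
o=bot.get_obs(); print(o['eef_pos'],o['tool_rot'],o['t'],bot.tips_ahead)
for n in('top','side'):
    p=bot.read_camera(n); cv2.imwrite(f'pics/{n}0.png',p['img'][:,:,::-1])
    T=np.linalg.inv(p['camera_from_world']);print(n,T.round(3).tolist(),p['fx'])
    for q in('cabinet','track_axis','tambour_pull','magazine_slot','bench_block','straight_edge_block','blank0','brass_bangle'):
        try:
            for r in bot.landmark_of(p,q): print(q,np.round(r['xyz'],4),round(r['confidence'],2))
        except Exception as e: print(q,e)
E
```

```text
[ 0.26621085 -0.61966235  0.23832737] [-8.86328994e-04  9.79481835e-01  2.01530352e-01 -2.59011316e-04] 0.0 0.008
top [[0.009, 0.997, -0.075, 0.432], [-1.0, 0.011, 0.023, -0.106], [0.024, 0.075, 0.997, 1.34], [0.0, 0.0, 0.0, 1.0]] 541.5643800253282
cabinet [ 0.6241  0.1454 -0.0011] 0.67
track_axis [0.559  0.141  0.0401] 0.74
tambour_pull [0.4971 0.1354 0.0471] 0.64
magazine_slot [0.5592 0.14   0.0385] 0.65
magazine_slot [ 0.626  -0.2479  0.0026] 0.34
bench_block [ 0.6192 -0.3964 -0.0034] 0.81
bench_block [ 0.5486 -0.0952  0.0017] 0.81
bench_block [ 0.4443 -0.3292  0.0006] 0.56
straight_edge_block [ 0.6261 -0.2492  0.0036] 0.61
blank0 [ 0.4471 -0.3307  0.003 ] 0.49
brass_bangle [ 0.6261 -0.2495  0.0012] 0.67
brass_bangle [ 0.4036 -0.1363  0.0008] 0.66
brass_bangle [0.5001 0.1356 0.0476] 0.15
side [[-0.838, 0.253, -0.483, 0.089], [-0.545, -0.415, 0.729, 0.509], [-0.016, 0.874, 0.486, 0.486], [0.0, 0.0, 0.0, 1.0]] 439.13754074199784
cabinet [ 0.6296  0.1413 -0.0008] 0.62
track_axis [0.6291 0.1433 0.035 ] 0.89
tambour_pull [0.4962 0.1369 0.0434] 0.93
tambour_pull [0.6296 0.1421 0.0012] 0.63
bench_block [ 0.4479 -0.3286 -0.0006] 0.95
bench_block [ 0.6221 -0.391   0.0042] 0.59
bench_block [ 0.5427 -0.1034  0.003 ] 0.55
straight_edge_block [ 0.6247 -0.2446  0.0008] 0.71
straight_edge_block [ 0.6296  0.1434 -0.0013] 0.19
brass_bangle [ 4.023e-01 -1.321e-01 -3.000e-04] 0.89
```

View pics/top0.png

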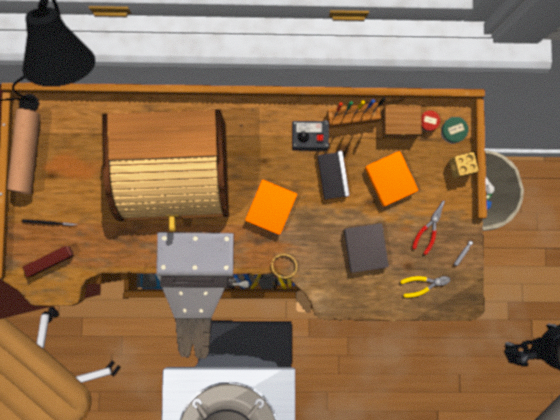

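View pics/side0.png

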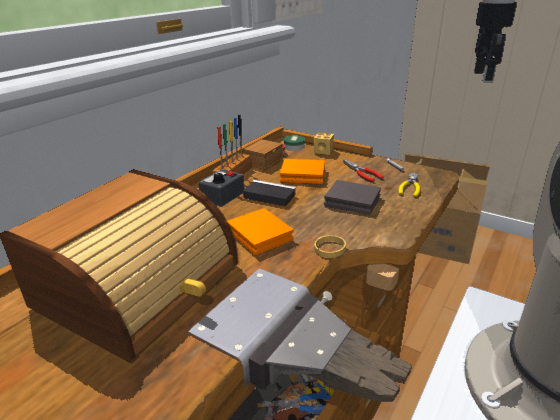

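The dark, nearly square block at top (366,248) is the bench block. The look-alikes are the orange blocks at (271,208) and (390,179) and the narrow black block with a bright strip at (333,176). Cabinet pull is at top (172,223) and the bangle at (284,266). Next I'll measure precisely and take the close crop.

```bash
cat > h.py <<'E'
from station import bot
import cv2,numpy as np
def cloud(p):
    d=p['depth'].astype(float); v,u=np.mgrid[:420,:560]
    c=np.stack([(u-p['cx'])/p['fx']*d,-(v-p['cy'])/p['fy']*d,-d,np.ones_like(d)],-1)
    w=(c@np.linalg.inv(p['camera_from_world']).T)[...,:3]; w[d<=0]=np.nan
    return w
def rect(P):
    (c,s,a)=cv2.minAreaRect((P*1000).astype(np.float32)); return np.round(c,1),np.round(s,1),round(a,1)
E
python3 - <<'E'
from h import *
ims=[]
for n in('top','side'):
    p=bot.read_camera(n); w=cloud(p); x,y,z=w[...,0],w[...,1],w[...,2]
    box=lambda a,b,c,d,e,f:(x>a)&(x<b)&(y>c)&(y<d)&(z>e)&(z<f)
    m=box(.37,.53,-.41,-.25,.018,.035); print(n,'block',rect(w[m][:,:2]),np.median(z[m]))
    m=box(.5,.8,-.02,.3,.138,.155); print('roof',rect(w[m][:,:2]),np.median(z[m]),m.sum())
    m=box(.45,.8,-.02,.3,.05,.155); print('cab>50',rect(w[m][:,:2]),m.sum())
    m=box(.46,.51,.1,.18,.02,.08); P=w[m]; print('pull',P.mean(0).round(4),P.min(0).round(4),P.max(0).round(4),m.sum())
    # front lip at low height
    m=box(.47,.56,-.02,.3,.012,.028); P=w[m]
    if len(P)>20:
        from scipy import stats
        print('lip',len(P),rect(P[:,:2]))
    for q in ('tambour_pull','cabinet','bench_block'):
        for r in bot.masks_of(p,q)[:3]:
            if r['confidence']>.4:
                P=w[r['mask']&np.isfinite(x)]; print(q,round(r['confidence'],2),np.median(P,0).round(3),rect(P[:,:2]))
    if n=='top': ims=[p['img'][200:300,310:430],p['img'][95:240,95:240]]
a=cv2.resize(ims[0],(480,400)); b=cv2.resize(ims[1],(400,400)); 
cv2.imwrite('pics/crop1.png',cv2.resize(np.hstack([a,b]),(792,360))[:,:,::-1])
E
```

```text
top block (array([ 445.3, -335.1]), array([108. ,  93.2]), 8.8) 0.026165450331584905
roof (array([663.2, 142.2]), array([163.3, 265.7]), 3.2) 0.14364484987598125 6494
cab>50 (array([612.1, 139.4]), array([265.6, 266.1]), 3.3) 12567
pull [0.4955 0.135  0.0519] [0.4796 0.1259 0.0206] [0.5096 0.1789 0.0657] 85
lip 120 (array([503.5, 127.5]), array([ 57.9, 264. ]), 11.3)
tambour_pull 0.58 [0.576 0.136 0.124] (array([564. , 136.7]), array([165.1, 241.6]), 2.8)
cabinet 0.9 [0.624 0.136 0.138] (array([612.2, 139.4]), array([265.5, 266.2]), 3.3)
bench_block 0.7 [ 0.542 -0.101  0.026] (array([ 544.3, -100.7]), array([ 98.1, 114.6]), 67.4)
bench_block 0.64 [0.624 0.136 0.137] (array([631. , 163.8]), array([306.1, 312.8]), 3.2)
bench_block 0.56 [ 0.444 -0.333  0.026] (array([ 445.4, -334.8]), array([107.7,  92.9]), 8.7)
side block (array([ 444.8, -330.1]), array([108.4,  95.1]), 8.4) 0.026563956081890938
roof (array([665.2, 144.2]), array([162.2, 267.6]), 2.7) 0.14465242348220128 7072
cab>50 (array([612.7, 141.8]), array([267.2, 267.9]), 2.7) 23426
pull [0.4939 0.1394 0.0517] [0.4791 0.1302 0.0225] [0.51   0.179  0.0603] 260
lip 1079 (array([512.9, 142. ]), array([269.8,  54.5]), 81.5)
tambour_pull 0.95 [0.553 0.159 0.109] (array([587.9, 139.7]), array([217.7, 243. ]), 3.3)
cabinet 0.81 [0.578 0.196 0.109] (array([675.4, 136.1]), array([303.1, 389.3]), 82.6)
bench_block 0.98 [ 0.528 -0.084  0.026] (array([569.7, -84.4]), array([138. , 152.5]), 67.6)
bench_block 0.8 [ 0.437 -0.307  0.026] (array([ 445. , -329.9]), array([108.4,  94.8]), 8.7)
```

View pics/crop1.png

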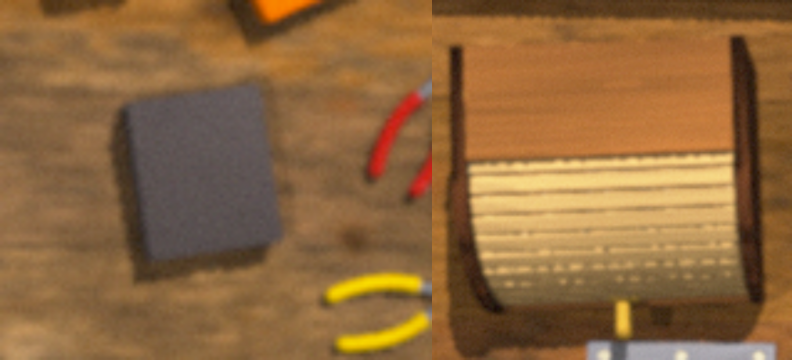

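Left crop: the block at top (366,248) is plain dark and nearly square. It measures 108 x 93 mm, centre about (0.445,-0.3325), yaw 8.7°, so it's the right one. Right crop: door shut, with the pull low in the centre. I'll start moving.

Request:
{"name": "send_rows", "arguments": {
  "deltas": "0.04 -0.0255 0 4.05; 0.08 -0.051 0 8.1; 0.12 -0.0765 0 12.15; 0.16 -0.102 0 16.2; 0.2 -0.1275 0 20.26",
  "claw": 0.45,
  "force": 30
}}

```text
t: 1.8
eef_pos: [0.4008, -0.4225, 0.2395]
tool_rot: [0.0, 1.0, 0.025, 0.0]
contact_force: [0.3, -1.0, -0.2]
gripper_width: 0.452
grasp_force: 0.0
```

```bash
cat >> h.py <<'E'
import math
def st():
    o=bot.get_obs(); w,x,y,z=o['tool_rot']; yaw=math.degrees(2*math.atan2(y,x))
    print('t',round(o['t'],2),'pos',np.round(o['eef_pos'],4),'yaw',round(yaw,2),'F',np.round(o['contact_force'],1),'g',round(o['gripper_width'],3),round(o['grasp_force'],1))
    return np.array(o['eef_pos']),yaw
def go(x,y,z,yaw):
    p,a=st(); d=np.array([x,y,z])-p; c,s=math.cos(math.radians(a)),math.sin(math.radians(a))
    print('delta',np.round([c*d[0]+s*d[1],s*d[0]-c*d[1],-d[2],a-yaw],4))
C=np.array([.628,.143]); Y=math.radians(3)
def cab(x,y,z): return C[0]+x*math.cos(Y)-y*math.sin(Y),C[1]+x*math.sin(Y)+y*math.cos(Y),z
E
python3 -c "
from h import *
go(*cab(-.1415,0,.2),3)"
```

```text
t 1.8 pos [ 0.4008 -0.4225  0.2395] yaw 2.82 F [ 0.3 -1.  -0.2] g 0.452 0.0
delta [ 0.1132 -0.5532  0.0395 -0.1843]
```

Request:
{"name": "send_rows", "arguments": {
  "deltas": "0.01 -0.048 0 0; 0.02 -0.096 0 0; 0.03 -0.144 0 0; 0.04 -0.192 0 0; 0.05 -0.24 0 0"
}}

```text
t: 2.3
eef_pos: [0.4374, -0.18, 0.2397]
tool_rot: [0.0, 1.0, 0.026, 0.0]
contact_force: [0.9, 0.4, -0.8]
gripper_width: 0.455
grasp_force: 0.0
```

Request:
{"name": "send_rows", "arguments": {
  "deltas": "0.01 -0.047 0.006 0; 0.02 -0.094 0.012 0; 0.03 -0.141 0.018 0; 0.04 -0.188 0.024 0; 0.05 -0.235 0.03 0"
}}

```text
t: 2.8
eef_pos: [0.4752, 0.0573, 0.2095]
tool_rot: [0.0, 1.0, 0.026, 0.001]
contact_force: [1.8, -1.0, 0.5]
gripper_width: 0.448
grasp_force: 0.0
```

Request:
{"name": "send_rows", "arguments": {
  "deltas": "0.006 -0.038 0.005 0; 0.0122 -0.0762 0.0095 0; 0.0122 -0.0762 0.0095 0"
}}

```text
t: 3.1
eef_pos: [0.4829, 0.1385, 0.1998]
tool_rot: [-0.002, 1.0, 0.03, 0.0]
contact_force: [-0.2, -0.5, -0.4]
gripper_width: 0.449
grasp_force: 0.0
```

```bash
python3 - <<'E'
from h import *
go(*cab(-.1415,0,.031),3)
p=bot.read_camera('side'); w=cloud(p); pos=bot.get_obs()['eef_pos']
m=(abs(w-pos)<[.04,.06,.08]).all(-1); P=w[m]; print('side tips zmin',np.sort(P[:,2])[:8].round(4),m.sum(), P[P[:,2]<P[:,2].min()+.02].mean(0))
x,y,z=np.moveaxis(w,-1,0); m=(x>.36)&(x<.5)&(y>0.03)&(y<.24)&(z<.08); 
for a in np.arange(.38,.52,.01):
    k=m&(abs(x-a)<.005); print(round(a,2),np.percentile(z[k],[50,98,100]).round(4) if k.any() else None)
cv2.imwrite('pics/s1.png',cv2.resize(p['img'][100:420,100:420],(600,600))[:,:,::-1])
p=bot.read_camera('top'); w=cloud(p);x,y,z=np.moveaxis(w,-1,0)
E
```

```text
t 3.1 pos [0.4829 0.1385 0.1998] yaw 3.46 F [-0.2 -0.5 -0.4] g 0.449 0.0
delta [0.0036 0.0031 0.1688 0.4591]
side tips zmin [0.1934 0.1936 0.1936 0.1936 0.1937 0.1938 0.1942 0.1943] 2667 [0.4782656  0.1412226  0.20449516]
0.38 [-0.002   0.0044  0.0056]
0.39 [-0.0544  0.0051  0.0061]
0.4 [0.0029 0.0051 0.0061]
0.41 [0.0028 0.0054 0.0063]
0.42 [0.0024 0.0052 0.0061]
0.43 [0.0027 0.0053 0.0066]
0.44 [0.0027 0.0052 0.006 ]
0.45 [0.0025 0.0052 0.0064]
0.46 [0.0021 0.0053 0.0064]
0.47 [0.0016 0.0051 0.0066]
0.48 [-0.0012  0.0551  0.0582]
0.49 [-0.0014  0.0593  0.0624]
0.5 [-0.0014  0.0585  0.0603]
0.51 None
0.52 None
```

View pics/s1.png

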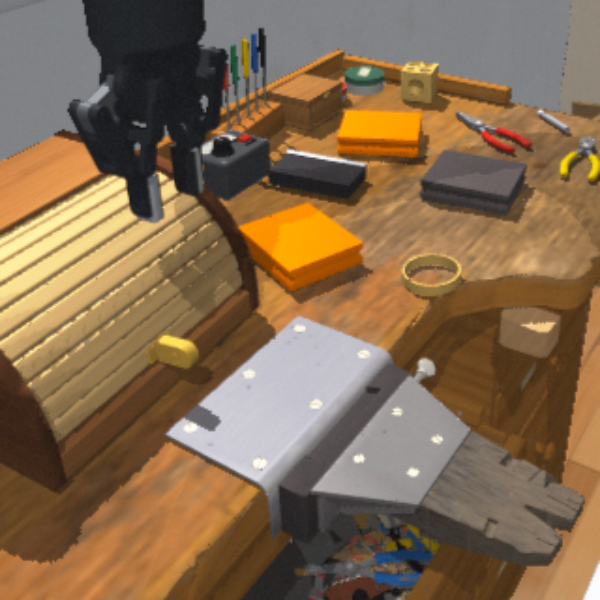

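The side view shows the fingers above the front of the cabinet, with the pull at crop (175,350) below them and clear. The plate is only 6 mm high. I'll descend and pinch the pull.

Request:
{"name": "send_rows", "arguments": {
  "deltas": "0.002 0.0015 0.045 0.4; 0.0036 0.003 0.09 0.4; 0.0036 0.003 0.13 0.4; 0.0036 0.003 0.155 0.4; 0.0036 0.003 0.166 0.4"
}}

```text
t: 3.7
eef_pos: [0.4857, 0.127, 0.0317]
tool_rot: [0.001, 1.0, 0.021, -0.002]
contact_force: [-0.7, -0.1, -0.1]
gripper_width: 0.453
grasp_force: 0.0
```

Request:
{"name": "send_rows", "arguments": {
  "deltas": "0 0 0 0; 0 0 0 0; 0 0 0 0; 0 0 0 0; 0 0 0 0",
  "claw": 0,
  "force": 30
}}

```text
t: 4.2
eef_pos: [0.4864, 0.1354, 0.0356]
tool_rot: [-0.003, 1.0, 0.025, 0.001]
contact_force: [-4.7, 16.5, -4.1]
gripper_width: 0.131
grasp_force: 33.7
```

```bash
python3 - <<'E'
from h import *
st(); p=np.array(bot.get_obs()['eef_pos'])
ax=np.array(cab(-.002,0,.03)); 
d=p+[0,0,.011]-ax; r0=-(d[0]*math.cos(Y)+d[1]*math.sin(Y)); print('lat',-d[0]*math.sin(Y)+d[1]*math.cos(Y))
R=math.hypot(r0,d[2]); a0=math.atan2(d[2],r0); print(R,a0)
# arc, rows relative to start of each call of 5
th=np.linspace(0,1.405,21); 
for k in range(0,20,5):
    b=a0+th[k]
    print('; '.join('%.4f 0 %.4f 0'%(R*(math.cos(b)-math.cos(a0+t)),-R*(math.sin(a0+t)-math.sin(b))) for t in th[k+1:k+6]))
E
```

```text
t 4.2 pos [0.4864 0.1354 0.0356] yaw 2.89 F [-4.7 16.5 -4.1] g 0.131 33.7
lat -0.00018566662333418821
0.14077193624811876 0.11785589180094108
0.0015 0 -0.0098 0; 0.0037 0 -0.0194 0; 0.0066 0 -0.0289 0; 0.0101 0 -0.0381 0; 0.0142 0 -0.0471 0
0.0048 0 -0.0087 0; 0.0101 0 -0.0170 0; 0.0161 0 -0.0249 0; 0.0226 0 -0.0323 0; 0.0296 0 -0.0393 0
0.0075 0 -0.0065 0; 0.0154 0 -0.0124 0; 0.0237 0 -0.0178 0; 0.0323 0 -0.0226 0; 0.0413 0 -0.0267 0
0.0092 0 -0.0035 0; 0.0187 0 -0.0064 0; 0.0283 0 -0.0086 0; 0.0381 0 -0.0101 0; 0.0480 0 -0.0109 0
```

Request:
{"name": "send_rows", "arguments": {
  "deltas": "0.0015 -0.004 -0.0098 0; 0.0037 -0.004 -0.0194 0; 0.0066 -0.004 -0.0289 0; 0.0101 -0.004 -0.0381 0; 0.0142 -0.004 -0.0471 0"
}}

```text
t: 4.7
eef_pos: [0.5016, 0.1363, 0.083]
tool_rot: [-0.002, 1.0, 0.023, 0.001]
contact_force: [0.2, 7.7, -6.6]
gripper_width: 0.131
grasp_force: 30.6
```

```bash
python3 - <<'E'
from h import *
st()
E
```

```text
t 4.7 pos [0.5016 0.1363 0.083 ] yaw 2.67 F [ 0.2  7.7 -6.6] g 0.131 30.6
```

Following the arc well; I'll correct a little more in y and continue.

Request:
{"name": "send_rows", "arguments": {
  "deltas": "0.0048 -0.003 -0.0087 0; 0.0101 -0.003 -0.017 0; 0.0161 -0.003 -0.0249 0; 0.0226 -0.003 -0.0323 0; 0.0296 -0.003 -0.0393 0"
}}

```text
t: 5.2
eef_pos: [0.53, 0.1378, 0.1206]
tool_rot: [0.0, 1.0, 0.022, -0.001]
contact_force: [-2.3, -0.1, -4.0]
gripper_width: 0.139
grasp_force: 29.5
```

Request:
{"name": "send_rows", "arguments": {
  "deltas": "0.0075 0 -0.0065 0; 0.0154 0 -0.0124 0; 0.0237 0 -0.0178 0; 0.0323 0 -0.0226 0; 0.0413 0 -0.0267 0"
}}

```text
t: 5.7
eef_pos: [0.5724, 0.1401, 0.1474]
tool_rot: [0.0, 1.0, 0.023, -0.0]
contact_force: [-4.1, 0.2, -2.8]
gripper_width: 0.135
grasp_force: 29.5
```

Request:
{"name": "send_rows", "arguments": {
  "deltas": "0.0092 0 -0.0035 0; 0.0187 0 -0.0064 0; 0.0283 0 -0.0086 0"
}}

```text
t: 6.0
eef_pos: [0.6009, 0.1416, 0.1558]
tool_rot: [0.0, 1.0, 0.023, 0.0]
contact_force: [-2.6, -0.5, -1.7]
gripper_width: 0.134
grasp_force: 29.7
```

```bash
python3 - <<'E'
from h import *
p,_=st(); ax=np.array(cab(-.002,0,.03)); d=p+[0,0,.011]-ax; print(math.hypot(d[0],d[2]),math.atan2(d[2],-d[0]))
E
```

```text
t 6.0 pos [0.6009 0.1416 0.1558] yaw 2.59 F [-2.6 -0.5 -1.7] g 0.134 29.7
0.13906660071663743 1.388929329787926
```

Request:
{"name": "send_rows", "arguments": {
  "deltas": "0.006 0 -0.002 0; 0.0115 0 -0.0025 0; 0.0115 0 -0.0025 0"
}}

```text
t: 6.3
eef_pos: [0.6125, 0.1421, 0.1577]
tool_rot: [-0.0, 1.0, 0.023, 0.001]
contact_force: [0.7, 0.8, -6.7]
gripper_width: 0.134
grasp_force: 29.6
```

Request:
{"name": "send_rows", "arguments": {
  "deltas": "0.004 0 0 0; 0.004 0 0 0; 0.004 0 0 0"
}}

```text
t: 6.6
eef_pos: [0.6157, 0.1423, 0.1581]
tool_rot: [-0.0, 1.0, 0.023, 0.0]
contact_force: [-0.7, -0.1, -4.5]
gripper_width: 0.131
grasp_force: 29.9
```

```bash
python3 - <<'E'
from h import *
p,_=st(); ax=np.array(cab(-.002,0,.03)); d=p+[0,0,.011]-ax; print(math.hypot(d[0],d[2]),math.atan2(d[2],-d[0]))
E
```

```text
t 6.6 pos [0.6157 0.1423 0.1581] yaw 2.6 F [-0.7 -0.1 -4.5] g 0.131 29.9
0.13945605332212047 1.4966058561691313
```

No stop felt yet; push a bit on.

Request:
{"name": "send_rows", "arguments": {
  "deltas": "0.003 0 0 0; 0.005 0 0 0; 0.005 0 0 0"
}}

```text
t: 6.9
eef_pos: [0.6158, 0.1423, 0.158]
tool_rot: [0.001, 1.0, 0.023, -0.005]
contact_force: [-19.3, -3.0, 9.7]
gripper_width: 0.133
grasp_force: 31.7
```

Request:
{"name": "send_rows", "arguments": {
  "deltas": "0.002 0 0 0; 0.004 0 0 0; 0.004 0 0 0"
}}

```text
t: 7.2
eef_pos: [0.6161, 0.1423, 0.1578]
tool_rot: [0.002, 1.0, 0.023, -0.008]
contact_force: [-31.8, -5.5, 19.0]
gripper_width: 0.134
grasp_force: 33.1
```

Stop reached. I'll relax, release, lift, back off and look.

Request:
{"name": "send_rows", "arguments": {
  "deltas": "-0.005 0 0 0; -0.0085 0 -0.001 0; -0.0085 0 -0.001 0"
}}

```text
t: 7.5
eef_pos: [0.6151, 0.1422, 0.158]
tool_rot: [0.0, 1.0, 0.023, -0.001]
contact_force: [-1.9, 1.6, -12.5]
gripper_width: 0.136
grasp_force: 30.4
```

Request:
{"name": "send_rows", "arguments": {
  "deltas": "0 0 0 0; 0 0 0 0; 0 0 0 0; 0 0 -0.02 0; 0 0 -0.05 0",
  "claw": 0.6
}}

```text
t: 8.0
eef_pos: [0.6156, 0.1418, 0.2087]
tool_rot: [0.0, 1.0, 0.022, -0.001]
contact_force: [0.6, -0.7, -0.2]
gripper_width: 0.6
grasp_force: 0.0
```

Request:
{"name": "send_rows", "arguments": {
  "deltas": "-0.045 0 0 0; -0.09 0 0 0; -0.135 0 0 0; -0.15 0 0 0; -0.15 0 0 0"
}}

```text
t: 8.5
eef_pos: [0.4649, 0.1355, 0.2101]
tool_rot: [0.0, 1.0, 0.023, 0.001]
contact_force: [0.2, 0.1, 0.8]
gripper_width: 0.6
grasp_force: 0.0
```

```bash
python3 - <<'E'
from h import *
st(); ims=[]
for n in('side','top'):
    p=bot.read_camera(n); w=cloud(p)
    for q in('tambour_pull','magazine_slot','blank0','blank1','blank3'):
        for r in bot.landmark_of(p,q)[:2]: print(n,q,np.round(r['xyz'],4),round(r['confidence'],2))
    x,y=w[...,0]-C[0],w[...,1]-C[1]; X=x*math.cos(Y)+y*math.sin(Y); YY=-x*math.sin(Y)+y*math.cos(Y); z=w[...,2]
    m=(abs(YY)<.03)&(X>-.105)&(X<-.069)&(z>.038)&(z<.06); 
    if m.sum()>5:
        P=np.c_[X[m],YY[m]]; print(n,'blank0',m.sum(),P.min(0).round(4),P.max(0).round(4),np.median(z[m]),rect(P))
    m=(abs(YY)<.03)&(X>-.07)&(X<-.055)&(z>.06)&(z<.11)
    if m.sum()>5: print('gate',m.sum(),np.percentile(X[m],[2,50]),np.percentile(YY[m],[2,98]),z[m].max())
    a,b=((110,90),(160,300))[n=='top'] if 0 else (0,0)
    ims.append(p['img'])
cv2.imwrite('pics/s2.png',np.hstack([cv2.resize(ims[0][150:400,0:250],(400,400)),cv2.resize(ims[1][95:245,95:245],(400,400))])[:,:,::-1])
E
```

```text
t 8.5 pos [0.4649 0.1355 0.2101] yaw 2.65 F [0.2 0.1 0.8] g 0.6 0.0
side tambour_pull [0.612  0.1445 0.1553] 0.83
side magazine_slot [0.5585 0.1408 0.044 ] 0.72
side blank0 [0.5708 0.1386 0.0446] 0.86
side blank0 [0.6016 0.1394 0.0634] 0.8
side blank1 [0.5708 0.1386 0.0446] 0.86
side blank1 [0.6016 0.1394 0.0634] 0.8
side blank3 [0.5708 0.1386 0.0446] 0.86
side blank3 [0.6016 0.1394 0.0634] 0.8
side blank0 296 [-0.0909 -0.0206] [-0.069   0.0217] 0.04798147965996341 (array([-80.3,   0.7]), array([42. , 21.7]), 88.1)
gate 414 [-0.06866693 -0.06673441] [-0.01787557  0.01990259] 0.09530567619615066
top tambour_pull [0.6173 0.1431 0.1626] 0.61
top magazine_slot [0.5598 0.1408 0.0382] 0.62
top blank0 [0.5997 0.1398 0.0625] 0.86
top blank0 [0.5757 0.1437 0.0395] 0.53
top blank1 [0.5997 0.1398 0.0625] 0.86
top blank1 [0.5757 0.1437 0.0395] 0.53
top blank3 [0.5997 0.1398 0.0625] 0.86
top blank3 [0.5757 0.1437 0.0395] 0.53
top blank0 164 [-0.0912 -0.0229] [-0.0691  0.0171] 0.047525031598424694 (array([-80.2,  -2.9]), array([40.2, 22. ]), 89.5)
gate 114 [-0.06933624 -0.06259367] [-0.02312024  0.01210042] 0.0973369995519584
```

View pics/s2.png

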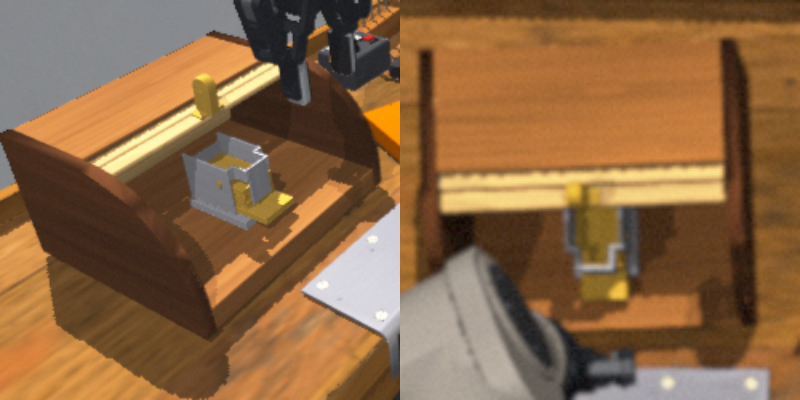

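The door is fully up: the pull stands at crop (205,95), and blank0 sticks out under the gate at crop (265,205) with its front edge at cabinet x -91 and its top at z 48. Both match the description.

```bash
python3 -c "
from h import *
go(*cab(-.081,-.0005,.047),3)"
```

```text
t 9.1 pos [0.4662 0.1355 0.2088] yaw 2.58 F [ 0.4 -0.5 -0.7] g 0.605 0.0
delta [ 0.081   0.0008  0.1618 -0.4178]
```

Request:
{"name": "send_rows", "arguments": {
  "deltas": "0.04 0 0 -0.4; 0.081 0.001 0 -0.4; 0.081 0.001 0.04 -0.4; 0.081 0.001 0.08 -0.4; 0.081 0.001 0.11 -0.4"
}}

```text
t: 9.6
eef_pos: [0.5464, 0.1377, 0.0967]
tool_rot: [0.0, 1.0, 0.026, -0.001]
contact_force: [0.7, -0.8, 0.7]
gripper_width: 0.6
grasp_force: 0.0
```

Request:
{"name": "send_rows", "arguments": {
  "deltas": "0 0 0.02 0; 0 0 0.035 0; 0 0 0.045 0; 0 0 0.045 0"
}}

```text
t: 10.0
eef_pos: [0.5466, 0.138, 0.0531]
tool_rot: [0.0, 1.0, 0.026, -0.001]
contact_force: [-1.2, 0.1, 0.3]
gripper_width: 0.602
grasp_force: 0.0
```

```bash
python3 - <<'E'
from h import *
go(*cab(-.081,-.0005,.047),3)
p=bot.read_camera('side'); w=cloud(p); pos=np.array(bot.get_obs()['eef_pos'])
cv2.imwrite('pics/s3.png',cv2.resize(p['img'][200:340,80:240],(800,600),interpolation=cv2.INTER_CUBIC)[:,:,::-1])
E
```

```text
t 10.0 pos [0.5466 0.138  0.0531] yaw 2.99 F [-1.2  0.1  0.3] g 0.602 0.0
delta [ 0.0006 -0.0002  0.0061 -0.0087]
```

View pics/s3.png

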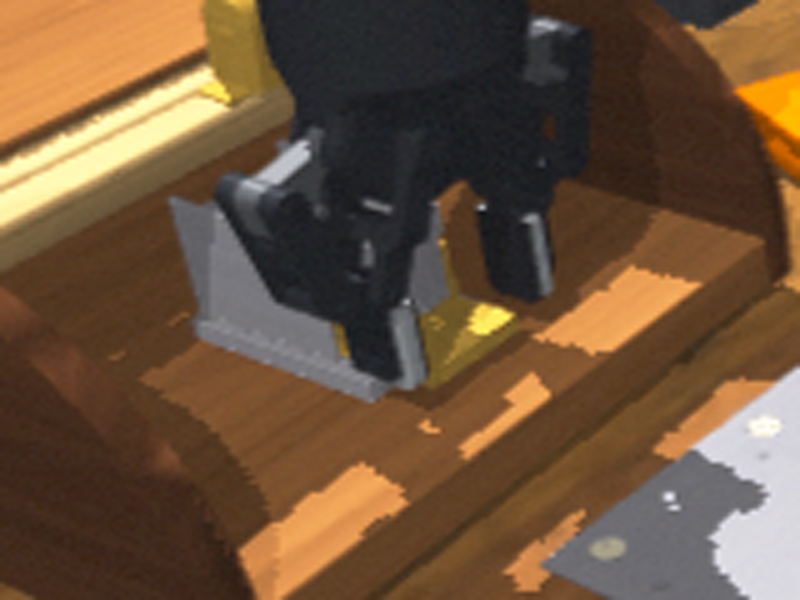

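The fingers straddle the projecting part at crop (465,340), clear of the magazine. Lower, pinch, and draw out slowly.

Request:
{"name": "send_rows", "arguments": {
  "deltas": "0 0 0.003 0; 0 0 0.006 0; 0 0 0.006 0"
}}

```text
t: 10.35
eef_pos: [0.5472, 0.1381, 0.0483]
tool_rot: [-0.0, 1.0, 0.026, 0.0]
contact_force: [0.9, -0.1, 0.3]
gripper_width: 0.601
grasp_force: 0.0
```

Request:
{"name": "send_rows", "arguments": {
  "deltas": "0 0 0 0; 0 0 0 0; 0 0 0 0; 0 0 0 0; 0 0 0 0",
  "claw": 0.2,
  "force": 70
}}

```text
t: 10.85
eef_pos: [0.5472, 0.1383, 0.0489]
tool_rot: [-0.0, 1.0, 0.026, 0.0]
contact_force: [-2.0, -0.5, 6.0]
gripper_width: 0.437
grasp_force: 69.5
```

Request:
{"name": "send_rows", "arguments": {
  "deltas": "-0.003 0 0 0; -0.006 0 0 0; -0.01 0 0 0; -0.015 0 0 0; -0.02 0 0 0"
}}

```text
t: 11.35
eef_pos: [0.5314, 0.1376, 0.0493]
tool_rot: [-0.001, 1.0, 0.026, 0.004]
contact_force: [11.2, -0.1, -3.2]
gripper_width: 0.434
grasp_force: 70.5
```

Request:
{"name": "send_rows", "arguments": {
  "deltas": "-0.006 0 0 0; -0.012 0 0 0; -0.018 0 0 0; -0.024 0 0 0; -0.03 0 0 0"
}}

```text
t: 11.85
eef_pos: [0.4959, 0.1353, 0.0478]
tool_rot: [0.0, 1.0, 0.026, -0.001]
contact_force: [0.8, -0.1, -1.7]
gripper_width: 0.434
grasp_force: 70.8
```

Request:
{"name": "send_rows", "arguments": {
  "deltas": "-0.006 0 0 0; -0.012 0 0 0; -0.02 0 0 0; -0.028 0 0 0; -0.036 0 0 0"
}}

```text
t: 12.35
eef_pos: [0.4602, 0.1335, 0.0479]
tool_rot: [0.0, 1.0, 0.026, -0.0]
contact_force: [-0.9, 0.4, -2.0]
gripper_width: 0.437
grasp_force: 70.8
```

```bash
python3 - <<'E'
from h import *
p=bot.read_camera('side'); st()
cv2.imwrite('pics/s4.png',cv2.resize(p['img'][200:380,80:320],(800,600),interpolation=cv2.INTER_CUBIC)[:,:,::-1])
E
```

```text
t 12.4 pos [0.4586 0.1333 0.0477] yaw 3.02 F [-2.2 -0.7 -3.1] g 0.436 70.8
```

View pics/s4.png

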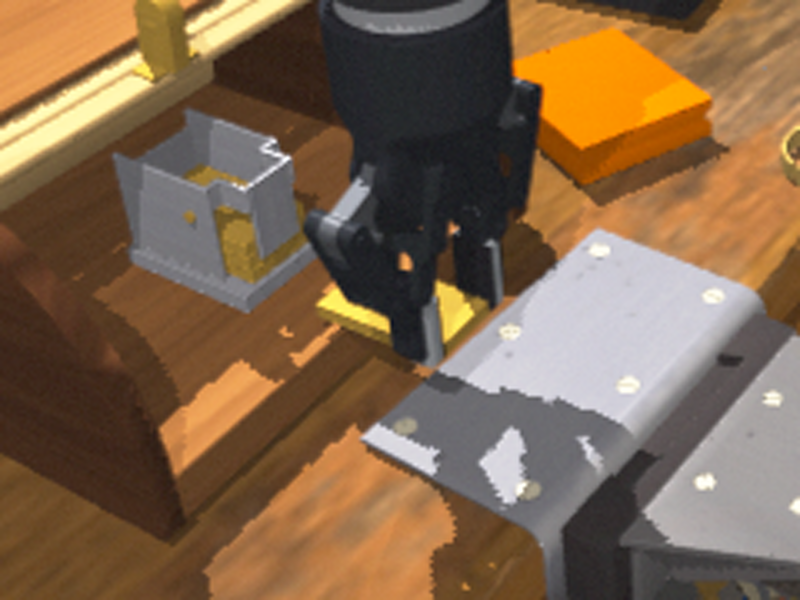

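Blank0 is out and held level at crop (380,315), and the rest have stayed in the magazine. I'll lift and measure the held blank relative to the TCP.

Request:
{"name": "send_rows", "arguments": {
  "deltas": "0 0 -0.03 0; 0 0 -0.07 0; 0 0 -0.11 0; 0 0 -0.11 0; 0 0 -0.11 0"
}}

```text
t: 12.9
eef_pos: [0.4615, 0.1336, 0.1587]
tool_rot: [-0.0, 1.0, 0.026, 0.001]
contact_force: [0.4, -0.3, -2.3]
gripper_width: 0.438
grasp_force: 71.1
```

```bash
python3 - <<'E'
from h import *
pos,a=st(); a=math.radians(a)
for n in('side','top'):
    p=bot.read_camera(n); w=cloud(p); d=w-pos; im=p['img'].astype(int)
    X=d[...,0]*math.cos(a)+d[...,1]*math.sin(a); V=-d[...,0]*math.sin(a)+d[...,1]*math.cos(a); Z=d[...,2]
    br=(im[...,0]-im[...,2]>60)
    m=br&(abs(V)<.04)&(X>-.03)&(X<.08)&(abs(Z)<.03)
    P=np.c_[X[m],V[m],Z[m]]*1000; print(n,m.sum(),np.percentile(P,[1,50,99],axis=0).round(1).tolist())
    t=P[P[:,2]>np.percentile(P[:,2],30)]; A=np.c_[t[:,:2],np.ones(len(t))]; print('plane',np.linalg.lstsq(A,t[:,2],rcond=None)[0])
    g=(~br)&(abs(V)<.045)&(abs(X)<.02)&(abs(Z)<.03); 
    if g.sum(): print('tip z',np.sort(Z[g])[:6]*1000)
    print('rect',rect(P[:,:2]/1000))
E
python3 -c "
from h import *
go(.421,-.336,.15,8.7)"
```

```text
t 12.9 pos [0.4615 0.1336 0.1587] yaw 2.98 F [ 0.4 -0.3 -2.3] g 0.438 71.1
side 498 [[-12.0, -19.3, -8.2], [27.6, 8.4, -1.1], [60.5, 21.5, 22.3]]
plane [-0.09016104  0.10642246  1.90952587]
tip z [-8.93456758 -8.02472415 -7.86733114 -7.85442831 -7.78133323 -7.7804134 ]
rect (array([19.6,  9.4]), array([85.2, 52.5]), 23.9)
top 258 [[15.4, -23.3, -10.1], [44.6, -9.7, -2.9], [59.2, 16.5, 2.4]]
plane [ 0.00931896 -0.00568059 -2.26072507]
tip z [-7.05364034 -4.88572798]
rect (array([35.7, -3.6]), array([47.1, 40.1]), 3.2)
t 13.0 pos [0.4602 0.1331 0.1569] yaw 2.99 F [-0.7 -1.9 -1.7] g 0.436 71.1
delta [-0.0636  0.4664  0.0069 -5.7112]
```

Request:
{"name": "send_rows", "arguments": {
  "deltas": "-0.005 0.04 0 -1; -0.01 0.085 0 -2; -0.016 0.13 0 -3; -0.022 0.175 0 -4; -0.03 0.22 0 -5.7"
}}

```text
t: 13.5
eef_pos: [0.4413, -0.0892, 0.1565]
tool_rot: [-0.0, 0.997, 0.076, -0.001]
contact_force: [0.8, 0.2, -0.6]
gripper_width: 0.437
grasp_force: 71.2
```

```bash
python3 -c "
from h import *
go(.4213,-.3361,.08,8.7)"
```

```text
t 13.5 pos [ 0.4413 -0.0892  0.1565] yaw 8.76 F [ 0.8  0.2 -0.6] g 0.437 71.2
delta [-0.0574  0.2409  0.0765  0.0628]
```

Request:
{"name": "send_rows", "arguments": {
  "deltas": "-0.011 0.046 0 0; -0.022 0.092 0 0; -0.033 0.138 0 0; -0.044 0.184 0.02 0; -0.055 0.225 0.04 0"
}}

```text
t: 14.0
eef_pos: [0.4214, -0.3203, 0.1164]
tool_rot: [-0.0, 0.997, 0.076, -0.0]
contact_force: [1.7, 0.0, -1.8]
gripper_width: 0.438
grasp_force: 71.2
```

Request:
{"name": "send_rows", "arguments": {
  "deltas": "-0.002 0.016 0.015 0; -0.002 0.016 0.035 0; -0.002 0.016 0.035 0; -0.002 0.016 0.035 0"
}}

```text
t: 14.4
eef_pos: [0.422, -0.3334, 0.0818]
tool_rot: [-0.001, 0.997, 0.076, -0.001]
contact_force: [-0.2, 0.3, -2.0]
gripper_width: 0.435
grasp_force: 71.3
```

```bash
python3 - <<'E'
from h import *
go(.4213,-.3361,.036,8.7); pos,a=st()
for n in('side','top'):
    p=bot.read_camera(n); w=cloud(p); x,y,z=np.moveaxis(w,-1,0); im=p['img'].astype(int)
    br=im[...,0]-im[...,2]>60
    m=br&(abs(x-.445)<.08)&(abs(y+.333)<.07)&(z>.045)&(z<.1); P=w[m]
    print(n,'blank',m.sum(),rect(P[:,:2]),np.percentile(P[:,2],[5,50,95]).round(4))
    t=P[:, :]; A=np.c_[t[:,:2]-[.445,-.333],np.ones(len(t))]; print(np.linalg.lstsq(A,t[:,2],rcond=None)[0].round(3))
    m=(~br)&(abs(x-.445)<.08)&(abs(y+.333)<.07)&(z>.02)&(z<.032); print('block',rect(w[m][:,:2]))
cv2.imwrite('pics/t5.png',cv2.resize(p['img'][190:310,300:440],(700,600),interpolation=cv2.INTER_CUBIC)[:,:,::-1])
E
```

```text
t 14.4 pos [ 0.422  -0.3334  0.0818] yaw 8.74 F [-0.2  0.3 -2. ] g 0.435 71.3
delta [-0.0011  0.0026  0.0458  0.0401]
t 14.4 pos [ 0.422  -0.3334  0.0818] yaw 8.74 F [-0.2  0.3 -2. ] g 0.435 71.3
side blank 219 (array([ 446. , -326.3]), array([74.1, 43.8]), 8.8) [0.075  0.0809 0.0823]
[ 0.009 -0.081  0.081]
block (array([ 445.4, -330.8]), array([109.1,  97. ]), 8.8)
top blank 275 (array([ 458.8, -330.2]), array([48.5, 40.3]), 10.0) [0.0765 0.0814 0.0854]
[-0.026 -0.015  0.082]
block (array([ 445.2, -334.9]), array([108. ,  93.4]), 8.7)
```

View pics/t5.png

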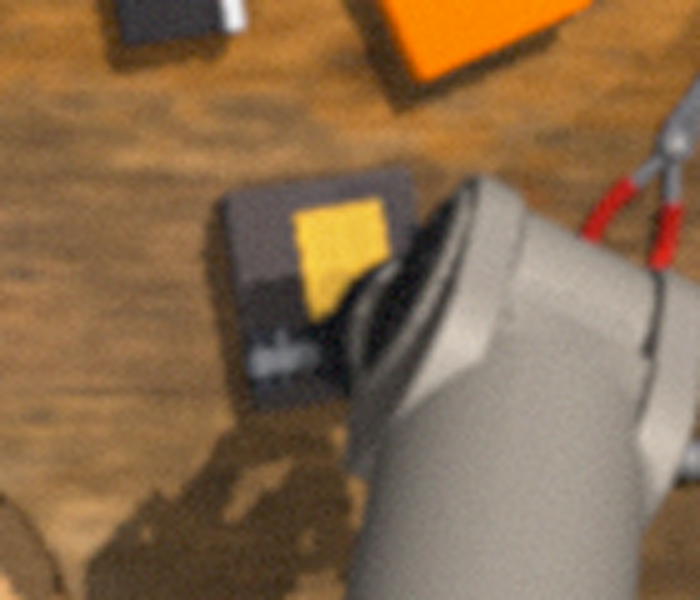

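The blank hangs over the middle of the block, crop (345,255). It needs about 3 mm of sideways correction. Now lower gently.

Request:
{"name": "send_rows", "arguments": {
  "deltas": "-0.0015 0.0033 0.01 0; -0.0015 0.0033 0.02 0; -0.0015 0.0033 0.03 0; -0.0015 0.0033 0.038 0; -0.0015 0.0033 0.042 0"
}}

```text
t: 15.0
eef_pos: [0.4212, -0.3375, 0.0398]
tool_rot: [-0.001, 0.997, 0.076, -0.001]
contact_force: [0.6, -0.1, -1.0]
gripper_width: 0.434
grasp_force: 71.2
```

Request:
{"name": "send_rows", "arguments": {
  "deltas": "0 0 0 0; 0 0 0.001 0; 0 0 0.002 0; 0 0 0.003 0; 0 0 0.003 0"
}}

```text
t: 15.5
eef_pos: [0.4218, -0.338, 0.0381]
tool_rot: [0.0, 0.997, 0.076, 0.0]
contact_force: [0.3, -0.6, -2.3]
gripper_width: 0.433
grasp_force: 71.2
```

Request:
{"name": "send_rows", "arguments": {
  "deltas": "0 0 0.0005 0; 0 0 0.001 0; 0 0 0.0015 0; 0 0 0.0015 0"
}}

```text
t: 15.9
eef_pos: [0.4217, -0.3379, 0.0364]
tool_rot: [-0.0, 0.997, 0.076, -0.0]
contact_force: [-0.0, 0.0, -0.9]
gripper_width: 0.439
grasp_force: 71.2
```

Request:
{"name": "send_rows", "arguments": {
  "deltas": "0 0 0.0005 0; 0 0 0.001 0; 0 0 0.001 0; 0 0 0.001 0"
}}

```text
t: 16.3
eef_pos: [0.4217, -0.338, 0.0355]
tool_rot: [0.0, 0.997, 0.076, 0.0]
contact_force: [0.3, 0.4, -1.5]
gripper_width: 0.436
grasp_force: 71.2
```

```bash
python3 - <<'E'
from h import *
st()
p=bot.read_camera('side'); w=cloud(p); x,y,z=np.moveaxis(w,-1,0); im=p['img'].astype(int)
m=(im[...,0]-im[...,2]>60)&(abs(x-.445)<.08)&(abs(y+.333)<.07)&(z>.03)&(z<.1); print(np.percentile(z[m],[5,50,95]).round(4),rect(w[m][:,:2]))
E
```

```text
t 16.3 pos [ 0.4217 -0.338   0.0355] yaw 8.69 F [ 0.3  0.4 -1.5] g 0.436 71.2
[0.0315 0.035  0.0365] (array([ 444.3, -333.1]), array([79. , 49.6]), 15.5)
```

Top reads 35 mm, so there's about 1 mm to go.

Request:
{"name": "send_rows", "arguments": {
  "deltas": "0 0 0.0005 0; 0 0 0.0005 0; 0 0 0.001 0; 0 0 0.001 0"
}}

```text
t: 16.75
eef_pos: [0.4217, -0.338, 0.0348]
tool_rot: [0.0, 0.997, 0.076, -0.0]
contact_force: [-1.5, 0.6, 2.9]
gripper_width: 0.438
grasp_force: 71.8
```

Request:
{"name": "send_rows", "arguments": {
  "deltas": "0 0 0.0005 0; 0 0 0.0005 0; 0 0 0.0005 0"
}}

```text
t: 17.05
eef_pos: [0.4217, -0.338, 0.0347]
tool_rot: [0.0, 0.997, 0.076, -0.0]
contact_force: [-3.0, 2.0, 10.5]
gripper_width: 0.433
grasp_force: 72.5
```

Contact. I'll ease off 0.5 mm, open, and rise.

Request:
{"name": "send_rows", "arguments": {
  "deltas": "0 0 -0.0005 0; 0 0 -0.0005 0",
  "force": 30
}}

```text
t: 17.25
eef_pos: [0.4218, -0.338, 0.0348]
tool_rot: [0.0, 0.997, 0.076, 0.0]
contact_force: [-1.8, 1.7, 6.0]
gripper_width: 0.435
grasp_force: 72.1
```

Request:
{"name": "send_rows", "arguments": {
  "deltas": "0 0 0 0; 0 0 0 0; 0 0 0 0; 0 0 0 0",
  "claw": 0.65
}}

```text
t: 17.65
eef_pos: [0.4218, -0.338, 0.0344]
tool_rot: [0.0, 0.997, 0.076, 0.0]
contact_force: [0.7, 0.5, 0.9]
gripper_width: 0.649
grasp_force: 0.0
```

Request:
{"name": "send_rows", "arguments": {
  "deltas": "0 0 -0.01 0; 0 0 -0.04 0; 0 0 -0.09 0; 0 0 -0.14 0; 0 0 -0.175 0"
}}

```text
t: 18.15
eef_pos: [0.4225, -0.3384, 0.2137]
tool_rot: [0.001, 0.997, 0.076, 0.002]
contact_force: [0.1, -1.6, 0.1]
gripper_width: 0.652
grasp_force: 0.0
```

```bash
python3 - <<'E'
from h import *
# target above open pull: cab angle ~1.486, r .139
go(.47,.0,.215,3)
for n in('side','top'):
    p=bot.read_camera(n); w=cloud(p); x,y,z=np.moveaxis(w,-1,0); im=p['img'].astype(int)
    br=im[...,0]-im[...,2]>60
    b=(abs(x-.445)<.08)&(abs(y+.333)<.07)
    m=br&b&(z>.0305)&(z<.05); P=w[m]; print(n,m.sum(),rect(P[:,:2]),np.median(P[:,2]))
    m=(~br)&b&(z>.02)&(z<.0305); print('block',rect(w[m][:,:2]))
E
```

```text
t 18.15 pos [ 0.4225 -0.3384  0.2137] yaw 8.69 F [ 0.1 -1.6  0.1] g 0.652 0.0
delta [ 9.8100e-02 -3.2740e-01 -1.3000e-03  5.6901e+00]
side 293 (array([ 447.8, -333.1]), array([70.2, 45.2]), 9.0) 0.034510275386678224
block (array([ 445.6, -330.7]), array([109.5,  97.2]), 9.2)
top 338 (array([ 454.7, -335.8]), array([55.4, 42.8]), 10.2) 0.034145916558748546
block (array([ 445.2, -334.6]), array([108.1,  92.4]), 8.8)
```

Blank is flat (top at 34 mm) and within about 3 mm of centre. Back to the pull.

Request:
{"name": "send_rows", "arguments": {
  "deltas": "0.014 -0.046 0 1.2; 0.028 -0.092 0 2.4; 0.042 -0.138 0 3.6; 0.056 -0.184 0 4.8; 0.07 -0.23 0 5.69",
  "claw": 0.5
}}

```text
t: 18.75
eef_pos: [0.4557, -0.0982, 0.2094]
tool_rot: [0.0, 1.0, 0.026, -0.0]
contact_force: [0.3, 0.3, 0.1]
gripper_width: 0.503
grasp_force: 0.0
```

```bash
python3 -c "
from h import *
go(.6155,.1422,.222,3)"
```

```text
t 18.75 pos [ 0.4557 -0.0982  0.2094] yaw 2.94 F [0.3 0.3 0.1] g 0.503 0.0
delta [ 0.172  -0.2319 -0.0126 -0.0586]
```

Request:
{"name": "send_rows", "arguments": {
  "deltas": "0.0285 -0.0385 0 0; 0.057 -0.077 0 0; 0.0855 -0.1155 0 0; 0.114 -0.154 0 0; 0.1425 -0.193 0 0"
}}

```text
t: 19.25
eef_pos: [0.5888, 0.1016, 0.2092]
tool_rot: [0.0, 1.0, 0.026, -0.0]
contact_force: [1.4, -0.4, 0.0]
gripper_width: 0.499
grasp_force: 0.0
```

Request:
{"name": "send_rows", "arguments": {
  "deltas": "0.02 -0.028 0 0; 0.0295 -0.039 0 0; 0.0295 -0.039 0 0; 0.0295 -0.039 0 0"
}}

```text
t: 19.65
eef_pos: [0.6151, 0.1389, 0.209]
tool_rot: [0.001, 1.0, 0.026, -0.001]
contact_force: [0.1, 0.2, -0.1]
gripper_width: 0.499
grasp_force: 0.0
```

```bash
python3 -c "
from h import *
go(.6145,.1422,.159,3)"
```

```text
t 19.65 pos [0.6151 0.1389 0.209 ] yaw 2.93 F [ 0.1  0.2 -0.1] g 0.499 0.0
delta [-0.0005 -0.0033  0.05   -0.0679]
```

Request:
{"name": "send_rows", "arguments": {
  "deltas": "0 -0.0033 0.02 0; 0 -0.0033 0.04 0; 0 -0.0033 0.05 0; 0 -0.0033 0.05 0"
}}

```text
t: 20.05
eef_pos: [0.6143, 0.1416, 0.1581]
tool_rot: [0.001, 1.0, 0.025, -0.002]
contact_force: [-0.2, -0.5, 1.5]
gripper_width: 0.5
grasp_force: 0.0
```

Request:
{"name": "send_rows", "arguments": {
  "deltas": "0 0 0 0; 0 0 0 0; 0 0 0 0; 0 0 0 0; 0 0 0 0",
  "claw": 0
}}

```text
t: 20.55
eef_pos: [0.6165, 0.1424, 0.1608]
tool_rot: [0.001, 1.0, 0.025, 0.001]
contact_force: [-1.7, -6.0, 6.5]
gripper_width: 0.131
grasp_force: 33.6
```

```bash
python3 - <<'E'
from h import *
p,_=st(); ax=np.array(cab(-.002,0,.03)); d=p+[0,0,.011]-ax
R=math.hypot(d[0],d[2]); a0=math.atan2(d[2],-d[0]); print(R,a0)
th=np.linspace(0,-1.4,21)
for k in range(0,20,5):
    b=a0+th[k]
    print('; '.join('%.4f 0 %.4f 0'%(R*(math.cos(b)-math.cos(a0+t)),-R*(math.sin(a0+t)-math.sin(b))) for t in th[k+1:k+6]))
E
```

```text
t 20.55 pos [0.6165 0.1424 0.1608] yaw 2.92 F [-1.7 -6.   6.5] g 0.131 33.6
0.14214023090665506 1.5036550190030866
-0.0099 0 0.0010 0; -0.0197 0 0.0027 0; -0.0294 0 0.0051 0; -0.0388 0 0.0082 0; -0.0481 0 0.0119 0
-0.0089 0 0.0043 0; -0.0176 0 0.0093 0; -0.0258 0 0.0149 0; -0.0337 0 0.0210 0; -0.0411 0 0.0276 0
-0.0069 0 0.0072 0; -0.0133 0 0.0148 0; -0.0192 0 0.0228 0; -0.0244 0 0.0312 0; -0.0291 0 0.0400 0
-0.0040 0 0.0091 0; -0.0074 0 0.0184 0; -0.0102 0 0.0280 0; -0.0122 0 0.0377 0; -0.0136 0 0.0476 0
```

Request:
{"name": "send_rows", "arguments": {
  "deltas": "-0.0099 0 0.001 0; -0.0197 0 0.0027 0; -0.0294 0 0.0051 0; -0.0388 0 0.0082 0; -0.0481 0 0.0119 0"
}}

```text
t: 21.05
eef_pos: [0.5705, 0.14, 0.1493]
tool_rot: [0.0, 1.0, 0.025, 0.003]
contact_force: [5.0, -5.2, 1.5]
gripper_width: 0.128
grasp_force: 33.2
```

Request:
{"name": "send_rows", "arguments": {
  "deltas": "-0.0089 0 0.0043 0; -0.0176 0 0.0093 0; -0.0258 0 0.0149 0; -0.0337 0 0.021 0; -0.0411 0 0.0276 0"
}}

```text
t: 21.55
eef_pos: [0.5287, 0.1379, 0.1214]
tool_rot: [0.0, 1.0, 0.025, 0.002]
contact_force: [2.9, -5.3, 3.8]
gripper_width: 0.133
grasp_force: 34.4
```

```bash
python3 - <<'E'
from h import *
p,_=st(); ax=np.array(cab(-.002,0,.03)); d=p+[0,0,.011]-ax
print(math.hypot(d[0],d[2]),math.atan2(d[2],-d[0]))
E
```

```text
t 21.55 pos [0.5287 0.1379 0.1214] yaw 2.91 F [ 2.9 -5.3  3.8] g 0.133 34.4
0.1412242355755528 0.8109786124509224
```

Request:
{"name": "send_rows", "arguments": {
  "deltas": "-0.0069 0.001 0.0072 0; -0.0133 0.001 0.0148 0; -0.0192 0.001 0.0228 0; -0.0244 0.001 0.0312 0; -0.0291 0.001 0.04 0"
}}

```text
t: 22.05
eef_pos: [0.4984, 0.1363, 0.0801]
tool_rot: [0.0, 1.0, 0.026, 0.001]
contact_force: [3.4, -4.3, 3.8]
gripper_width: 0.134
grasp_force: 36.0
```

Request:
{"name": "send_rows", "arguments": {
  "deltas": "-0.004 0 0.0091 0; -0.0074 0 0.0184 0; -0.0102 0 0.028 0; -0.0122 0 0.0377 0; -0.0122 0 0.0377 0"
}}

```text
t: 22.55
eef_pos: [0.4853, 0.1356, 0.0412]
tool_rot: [0.0, 1.0, 0.026, -0.0]
contact_force: [3.0, -5.0, -1.6]
gripper_width: 0.134
grasp_force: 37.0
```

```bash
python3 - <<'E'
from h import *
p,_=st(); ax=np.array(cab(-.002,0,.03)); d=p+[0,0,.011]-ax
print(math.hypot(d[0],d[2]),math.atan2(d[2],-d[0]))
E
```

```text
t 22.55 pos [0.4853 0.1356 0.0412] yaw 2.97 F [ 3.  -5.  -1.6] g 0.134 37.0
0.14244369778228785 0.15614161336498328
```

Press down until the stop is felt.

Request:
{"name": "send_rows", "arguments": {
  "deltas": "0 0 0.003 0; 0 0 0.005 0; 0 0 0.005 0"
}}

```text
t: 22.85
eef_pos: [0.4846, 0.1355, 0.0366]
tool_rot: [0.0, 1.0, 0.026, -0.001]
contact_force: [0.7, -4.5, -1.1]
gripper_width: 0.135
grasp_force: 37.5
```

Request:
{"name": "send_rows", "arguments": {
  "deltas": "0 0 0.003 0; 0 0 0.005 0; 0 0 0.005 0"
}}

```text
t: 23.15
eef_pos: [0.4841, 0.1355, 0.0316]
tool_rot: [0.001, 1.0, 0.026, -0.001]
contact_force: [-0.3, -5.5, -0.8]
gripper_width: 0.13
grasp_force: 38.0
```

Request:
{"name": "send_rows", "arguments": {
  "deltas": "0 0 0.002 0; 0 0 0.003 0; 0 0 0.003 0"
}}

```text
t: 23.45
eef_pos: [0.4839, 0.1355, 0.0287]
tool_rot: [0.001, 1.0, 0.026, -0.001]
contact_force: [-1.6, -5.1, 0.9]
gripper_width: 0.13
grasp_force: 38.5
```

Request:
{"name": "send_rows", "arguments": {
  "deltas": "0 0 0.002 0; 0 0 0.003 0; 0 0 0.003 0"
}}

```text
t: 23.75
eef_pos: [0.4839, 0.1355, 0.0282]
tool_rot: [0.001, 1.0, 0.026, -0.001]
contact_force: [-12.4, -7.8, 35.6]
gripper_width: 0.134
grasp_force: 43.0
```

Request:
{"name": "send_rows", "arguments": {
  "deltas": "0 0 0.002 0; 0 0 0.003 0; 0 0 0.003 0"
}}

```text
t: 24.05
eef_pos: [0.4842, 0.1355, 0.0274]
tool_rot: [0.002, 1.0, 0.026, -0.001]
contact_force: [-19.4, -11.4, 64.0]
gripper_width: 0.134
grasp_force: 47.7
```

```bash
python3 - <<'E'
from h import *
st(); p=bot.read_camera('side'); 
for r in bot.landmark_of(p,'tambour_pull')[:1]: print(r)
w=cloud(p); x,y,z=np.moveaxis(w,-1,0)
im=p['img'].astype(int); m=(im[...,0]-im[...,2]>70)&(x>.47)&(x<.505)&(y>.12)&(y<.15)&(z>.02)&(z<.09); print(m.sum(),np.percentile(z[m],[2,50,98]))
cv2.imwrite('pics/s6.png',cv2.resize(p['img'][220:340,120:280],(800,600),interpolation=cv2.INTER_CUBIC)[:,:,::-1])
E
```

```text
t 24.05 pos [0.4842 0.1355 0.0274] yaw 2.98 F [-19.4 -11.4  64. ] g 0.134 47.7
{'xyz': [0.5622, 0.1414, 0.0439], 'confidence': 0.65}Traceback (most recent call last):
  File "<stdin>", line 5, in <module>
    return _quantile_unchecked(
        a, q, axis, out, overwrite_input, method, keepdims, weights)
    return _ureduce(a,
                    func=_quantile_ureduce_func,
    ...<5 lines>...
                    overwrite_input=overwrite_input,
                    method=method)
    r = func(a, **kwargs)
    result = _quantile(arr,
                       quantiles=q,
    ...<2 lines>...
                       out=out,
                       weights=wgt)
    slices_having_nans = np.isnan(arr[-1, ...])
                                  ~~~^^^^^^^^^
IndexError: index -1 is out of bounds for axis 0 with size 0
```

Firm stop. I'll relax, release, and back away.

Request:
{"name": "send_rows", "arguments": {
  "deltas": "0 0 -0.003 0; 0 0 -0.005 0; 0 0 -0.005 0"
}}

```text
t: 24.45
eef_pos: [0.4841, 0.1355, 0.0281]
tool_rot: [0.001, 1.0, 0.026, -0.001]
contact_force: [-2.5, -4.6, 6.6]
gripper_width: 0.13
grasp_force: 40.1
```

Request:
{"name": "send_rows", "arguments": {
  "deltas": "0 0 0 0; 0 0 0 0; 0 0 0 0; 0 0 0 0",
  "claw": 0.5
}}

```text
t: 24.85
eef_pos: [0.4854, 0.1368, 0.0282]
tool_rot: [-0.0, 1.0, 0.026, 0.0]
contact_force: [0.7, 0.7, 0.2]
gripper_width: 0.502
grasp_force: 0.0
```

Request:
{"name": "send_rows", "arguments": {
  "deltas": "0 0 -0.03 0; 0 0 -0.075 0; 0 0 -0.12 0; 0 0 -0.17 0; 0 0.02 -0.2 0"
}}

```text
t: 25.35
eef_pos: [0.4873, 0.1195, 0.2324]
tool_rot: [-0.002, 1.0, 0.029, 0.003]
contact_force: [0.3, -0.2, -1.2]
gripper_width: 0.5
grasp_force: 0.0
```

Request:
{"name": "send_rows", "arguments": {
  "deltas": "0 0.045 0 0; 0 0.09 0 0; 0 0.135 0 0; 0 0.18 0 0; 0 0.18 0 0"
}}

```text
t: 25.85
eef_pos: [0.4954, -0.0706, 0.2281]
tool_rot: [0.001, 1.0, 0.021, -0.0]
contact_force: [-0.7, 0.4, 0.9]
gripper_width: 0.498
grasp_force: 0.0
```

```bash
python3 - <<'E'
from h import *
st(); ims=[]
for n in('side','top'):
    p=bot.read_camera(n); ims.append(p['img']); w=cloud(p); x,y,z=np.moveaxis(w,-1,0)
    for q in('tambour_pull','brass_bangle','straight_edge_block'):
        for r in bot.landmark_of(p,q)[:1]: print(n,q,np.round(r['xyz'],4),round(r['confidence'],2))
    m=(x>.46)&(x<.51)&(y>.1)&(y<.18)&(z>.02)&(z<.08); P=w[m]; print('pull',P.mean(0).round(4),P.min(0).round(4),P.max(0).round(4),m.sum())
    im=p['img'].astype(int); b=(abs(x-.445)<.08)&(abs(y+.333)<.07)
    m=(im[...,0]-im[...,2]>60)&b&(z>.0305)&(z<.05); print('blank',rect(w[m][:,:2]))
cv2.imwrite('pics/s6.png',np.hstack([cv2.resize(ims[0][100:400,0:400],(400,300)),cv2.resize(ims[1][95:325,95:405],(400,300))])[:,:,::-1])
E
```

```text
t 25.85 pos [ 0.4954 -0.0706  0.2281] yaw 2.44 F [-0.7  0.4  0.9] g 0.498 0.0
side tambour_pull [0.4932 0.1363 0.0402] 0.7
side straight_edge_block [ 0.6245 -0.2489  0.0036] 0.92
pull [0.4933 0.1396 0.0454] [0.4787 0.1302 0.0202] [0.5099 0.1794 0.0544] 261
blank (array([ 447.4, -332.6]), array([69.6, 44.4]), 8.9)
top tambour_pull [0.4998 0.1352 0.0447] 0.87
top brass_bangle [0.6277 0.1401 0.0299] 0.52
top straight_edge_block [ 6.263e-01 -2.470e-01 -2.000e-04] 0.96
pull [0.4957 0.1358 0.0472] [0.4796 0.1255 0.0203] [0.5097 0.1795 0.0569] 89
blank (array([ 447.5, -336.5]), array([69.9, 41.7]), 9.2)
```

View pics/s6.png

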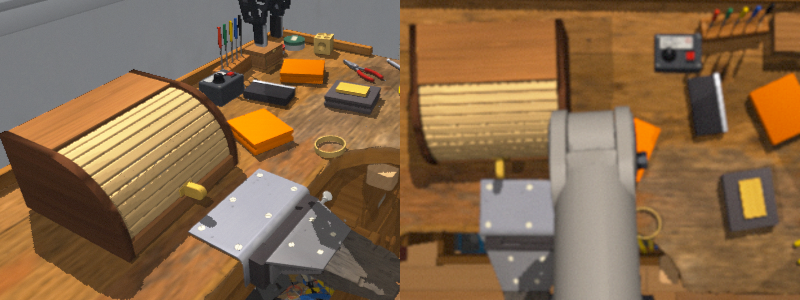

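The door is shut, with the pull at left view (195,188) lower than at the start. The blank lies flat about 2–3 mm off the block's centre at right view (752,200). The bangle and the narrow block haven't moved.

```bash
python3 -c "
from station import bot
print(bot.hand_in())"
```

```text
the job is handed in; nothing more can be done
None
```

Handed in at about 26 s: the door was rolled fully up, the lowest blank was drawn out and set flat on the dark bench block within about 3 mm of its centre, and the door was rolled shut to its stop; closing it briefly took 64 N at the wrist, through the fingers.

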